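# Load the microplate over the lip of the plate washer and start it

## Task

Load the filled microplate that stands on the washer's apron: slide it under the wash head and over the steel lip, on against the sprung back stop, and ease its near edge down so that it drops behind the lip and lies flat on the nest floor. Then press the green start key. Go gently: the wells are full, so do not ram, squash or tip the plate, do not hit the wash head, and leave the other things on the bench and on the washer where they are.

Things in the scene. Friction and masses are not known exactly. Their poses are not given: they have to be found in the camera images.
- washer: Cream microplate washer fixed to the bench, 360 mm deep, 350 mm wide. Origin at bench height below the middle of the lip's inner face; x = loading direction (away from the robot), y left, z up. From front to back along x: apron, steel lip, nest; apron and nest floor are level, 45 mm above the bench. Console on the left: x -125 to 38, y 86 to 196, top 65 mm; behind it the tower, top 123 mm.
- apron (a point): Middle of the apron's front edge, 135 mm before the lip's inner face, 45 mm above the bench, axes as the washer. Side rails 10 mm high: 147 mm apart from here for 75 mm, then narrowing over 45 mm to 131 mm at the foot of the lip's ramp; from there parallel cheeks along the nest.
- lip (a point): Middle of the top inner edge of the steel lip, 50 mm above the bench, axes as the washer. The lip runs across the whole width: a ramp rises 5 mm over 12 mm of x, then a flat top 4 mm wide, then this upright inner face, 5 mm above apron and nest floor.
- nest (a point): Centre of the nest floor, 45 mm above the bench, 42.75 mm beyond the lip's inner face: where the plate's origin lies when the plate is home. Axes as the washer. Home, the plate is held against the lip's inner face by the sprung back stop.
- back_stop (a joint): Blue bar across the back of the nest, 90 mm wide, 12 mm high; its face stands 83 mm beyond the lip's inner face. Value = how far it is pushed back (m): 3 N to start, 1.2 N per mm, solid at 3.4 mm; 2.5 mm (6 N) with the plate home. At a 9 N push the plate's near edge is past the lip, but friction at the pushing fingers can hold that edge up: ease it down behind the lip before letting go.
- wash_head: Aluminium 12-needle manifold fixed across the nest, carried by the tower. Same origin and axes as washer; the bar spans x 52 to 76 mm, y -64 to 84 mm, from 81 to 103 mm above the bench, the needle tips come down to 76 mm above the bench (31 mm above the nest floor), and its feed pipe reaches 143 mm.
- plate: The filled 96-well microplate with yellow, blue and clear wells, standing on the apron in front of the lip: plain block 85.5 mm (x, loading direction) x 127.8 mm (y) x 14.4 mm high, about 0.1 kg; it bears at most 13 N from the fingers. Origin at the centre of its underside; turned up to 0.08 rad from the washer's axes at the start.
- start_key (a joint): Green round start key, 24 mm across, on the pale-blue console; 0 = up, 0.005 m = fully down, springs back. It takes about 4.5 N to press it fully down.
- start_key_top (a point): Centre of the top face of the start key, about 83 mm above the bench; press straight down.
- reagent_a: Amber reagent bottle, 28 mm across, 62 mm high, standing on the right flank of the washer. Origin at its foot. Leave it alone.
- reagent_b: White reagent bottle with red cap, 28 mm across, 62 mm high, standing on the right flank of the washer. Origin at its foot. Leave it alone.
- water_bottle: White bottle with blue label, 70 mm across, 190 mm high, on the bench. Origin at its foot. Leave it alone.
- tube_rack: White tube rack 141 x 74 x 28 mm on the bench. Origin under its centre. Leave it alone.
- tip_box: Blue pipette tip box 78 x 114 x 52 mm on the bench. Origin under its centre. Leave it alone.
- spare_plate: Grey empty microplate 79 x 116 x 14 mm lying on the bench: not the one to load. Origin under its centre. Leave it alone.
- blood_tube: Blood tube with purple stopper, 93 mm long, lying on the bench. Origin under its middle. Leave it alone.
There are look-alikes about, which are no part of the job. What is shaped like the plate but purple is not meant.

How it is judged:
On the way, in this order (a step that is already met when the one before it is completed fails the run):
1. the plate lies flat in the nest behind the lip (z of plate in the frame of nest below 0.0015 m and x of plate in the frame of nest between -0.002 and 0.005 m and angle between plate's own z axis and vertical below 0.02 rad), for 0.2 s.
2. the start key is pressed (value of joint start_key above 0.0035 m), for 0.05 s.
At the end, for the whole second after the job is handed in: The plate rests in the nest behind the lip, flat (underside within 1.5 mm of the nest floor, tilt below 0.02 rad), within 2 mm of home along the loading direction and 3 mm across it, still; the start key has been pressed (more than 3.5 mm) after the plate was home and has sprung back up (z of plate in the frame of nest between -0.0015 and 0.0015 m and x of plate in the frame of nest between -0.002 and 0.002 m and y of plate in the frame of nest between -0.003 and 0.003 m and angle between plate's own z axis and vertical below 0.02 rad and linear speed of plate below 0.01 m/s and value of joint start_key below 0.0015 m); the robot touches nothing.
It fails at once if the fingers press on the plate with more than 13 N (contact force between the fingers and plate above 13 N).
It fails at once if the plate is tipped by more than 0.3 rad (angle between plate's own z axis and vertical above 0.3 rad).
It fails at once if the wash head is hit with more than 3 N (contact force between wash_head and anything else above 3 N).
It fails at once if one of the other things is moved by more than 20 mm (distance of any of reagent_a, reagent_b, water_bottle, tube_rack, tip_box, spare_plate, blood_tube from where it was at the start of the episode above 0.02 m).
It also fails if it takes over 61 s, if anything falls off the work surface, if the arm or the gripper's body presses on something with over 40 N, if the wrist force passes 120 N, or if a joint passes its speed limit or range.

## Robot

A 6-joint arm with a two-finger parallel gripper is mounted at the origin on the work surface. World frame = base frame: x ahead of the robot, y to its left, z up, the work surface at z = 0. Lengths are in m, angles in rad, forces in N, time in s.
With the tool pointing down it reaches from about 0.225 to 0.875 m from the base axis. Payload 3.4 kg.
Tool frame: the origin (TCP) lies midway between the tips of the shut fingers; the grasp point (between the pads) lies 19 mm behind it (pinch_z is the distance from the TCP to the grasp point, in m); z points along the fingers, y is the line along which they close (so a half turn about z gives the same grasp; the last joint's range is limited). The gripper opens to 85 mm and grips with 20 to 120 N. Pads are 22 mm wide; open, the fingers measure 114 mm over their backs; the gripper's body (76 mm by 85 mm) begins 54 mm behind the grasp point. The pads swing forward as they close: fully open they stand 13 mm farther back than shut.
Start: joints at [-1.247, 0.276, 1.505, -0, 1.361, -0.121], TCP at [0.247, -0.519, 0.231] pointing down, gripper open.
Joint ranges: [-2.89, 2.89], [-0.75, 2.08], [0.22, 2.7], [-1.18, 4.32], [0.11, 2.71], [-2.7, 2.7]. Speed limits (rad/s): [2.57, 2.57, 3.14, 3.14, 3.14, 3.14].

## Interface

Orientations are given as a unit quaternion [w, x, y, z].
In Python, from rig import get_state, get_image, sign_off, pinch_z gives the robot as it stands.
- The arm moves only by the tool send_rows, never from a script. Its argument "steps" is one flat list of numbers, 5 for each row, row after row: the gripper's target within -1 to 1 (fully open at 1, half-way at 0, shut at -1), then the shift along the tool's x, y, z in cm, then the turn about the tool's z in degrees. In form: [gripper, x, y, z, roll, gripper, x, y, z, roll, ...]. A call has 1 to 12 rows; each row shifts and turns the commanded pose from where the row before left it, along the tool's axes as they then stand; what a row does not reach is not made up. A row lasts 1/10 s, in which the tool goes at most 50 mm and 8.59 degrees, less where a joint would pass 70% of its speed; a pose out of reach is approached as far as the arm can. A call is refused whole if a number of a shift passes 5 or a number of a turn 8.59, either way. A call with a gripper value outside its range is refused whole. The fingers move at their own pace and stop on an object; "newtons" is the grip in N (left out, the last holds). Time passes only in rows, so rows that do not move let the fingers close. It gives the time, the measured TCP pose, the force, the opening and the grip force at its end, in the units of the state.
- get_state(): the state, without advancing time (a new reading comes with each control period).
- get_image(name): name is "scene" or "top"; returns a dict with "color" (400x640x3 uint8, red, green, blue), "mtx" (3x3 intrinsics, pixels), "T" (4x4, takes a point from camera to world coordinates). Camera axes: x right, y down, z forward; pixel columns grow to the right and rows downward; lengths in m; the calibration is good to about 2 mm. A picture is of the moment at which its call begins. There is no depth.
- sign_off(): hands the job in; it is judged then, once.
The state is a dict: "clock": time; "qpos": joint angles; "qd": joint speeds; "effort": joint torques, N m; "position": TCP position; "ee_rot": TCP orientation; "contact_force": force on the tool from outside, world axes, zero at the start; "moment": the same for the moment, N m; "width": finger opening in m; "gripper_force": force on a finger pad.
Only numpy, scipy, OpenCV 4.12 (cv2) and the standard library are available. Lean on these libraries where they do the work, as an engineer would, in place of code of your own. Each camera call takes 0.05 s, during which the arm holds its last target. There are 200 camera calls.

## Working session

There is one attempt and no reset: what is moved stays moved. The work goes in short steps, Python scripts to look and compute and a tool call to move; the robot and the scene stay as the last step left them, time stands still between calls to the robot, and variables do not carry over. Pictures are saved under pics/ and viewed, at most 10 in all, crops included, and the job is handed in when it is done.

Besides the shell and the picture viewer there is one more tool, called after "Emit:" as a command line: name --argument value ..., lists and objects as JSON in quotes. send_rows: Moves the arm, as the interface text tells. Its arguments: {"type":"object","properties":{"steps":{"type":"array"},"newtons":{"type":"number"}},"required":["steps"]}

```bash
mkdir -p pics; ls
python3 - <<'E'
from rig import get_state,get_image,pinch_z
import cv2
s=get_state(); print({k:s[k] for k in('clock','position','ee_rot','contact_force','width')},pinch_z)
for n in('scene','top'):
    i=get_image(n); cv2.imwrite(f'pics/{n}0.png',i['color'][:,:,::-1]); print(i['mtx'],i['T'])
E
```

```text
pics
{'clock': 0.0, 'position': array([ 0.2472246 , -0.51856015,  0.23044522]), 'ee_rot': array([-8.88021430e-04,  9.75366139e-01,  2.20590323e-01, -1.27313273e-04]), 'contact_force': array([ 0.45835476, -0.36278563,  0.00307084]), 'width': 0.08535623638100309} 0.0187
[[480.95954508   0.         323.65957822]
 [  0.         480.95954508 197.63176808]
 [  0.           0.           1.        ]] [[-0.39852512  0.61139131 -0.68365078  1.37823264]
 [ 0.91715273  0.26804394 -0.29492933  0.41001007]
 [ 0.00293122 -0.74454893 -0.66756145  0.92890875]
 [ 0.          0.          0.          1.        ]]
[[440.92440149   0.         323.32660476]
 [  0.         440.92440149 203.97841933]
 [  0.           0.           1.        ]] [[-0.01900051 -0.99344373  0.11273212  0.35651632]
 [-0.99978184  0.01985689  0.00647849  0.03584217]
 [-0.00867452 -0.11258443 -0.9936043   1.33701418]
 [ 0.          0.          0.          1.        ]]
```

View pics/scene0.png

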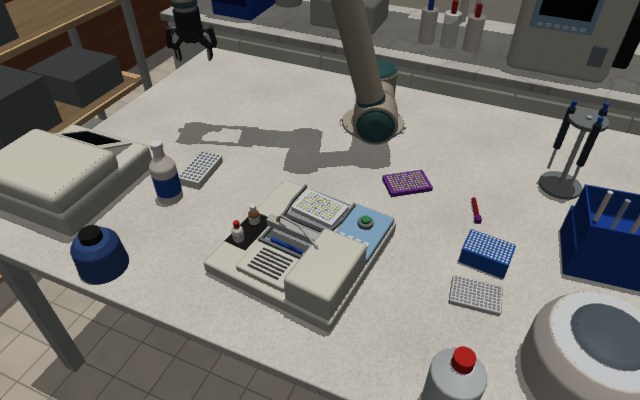

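View pics/top0.png

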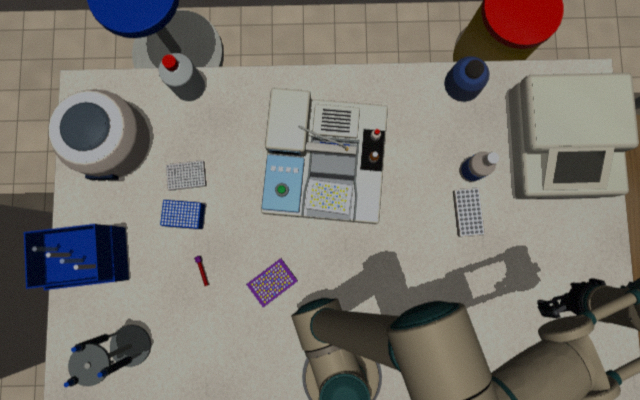

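Candidates in the top picture are the yellow/blue/clear plate on the apron at (330,197), the purple one at (272,282), the grey spare at (186,175) and the tube rack at (468,212). By the description it is the one at (330,197). The key is at (282,190). A close crop will check this.

Run:
```python
import cv2
a=cv2.imread('pics/top0.png')[82:228,258:392]; cv2.imwrite('pics/c1.png',cv2.resize(a,None,fx=4,fy=4,interpolation=cv2.INTER_CUBIC))
a=cv2.imread('pics/scene0.png')[175:325,200:400]; cv2.imwrite('pics/c2.png',cv2.resize(a,None,fx=4,fy=4,interpolation=cv2.INTER_CUBIC))
```

```text
(no output)
```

View pics/c1.png

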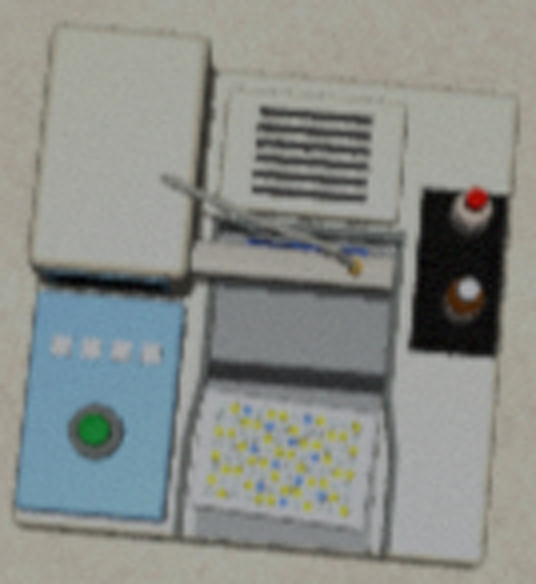

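View pics/c2.png

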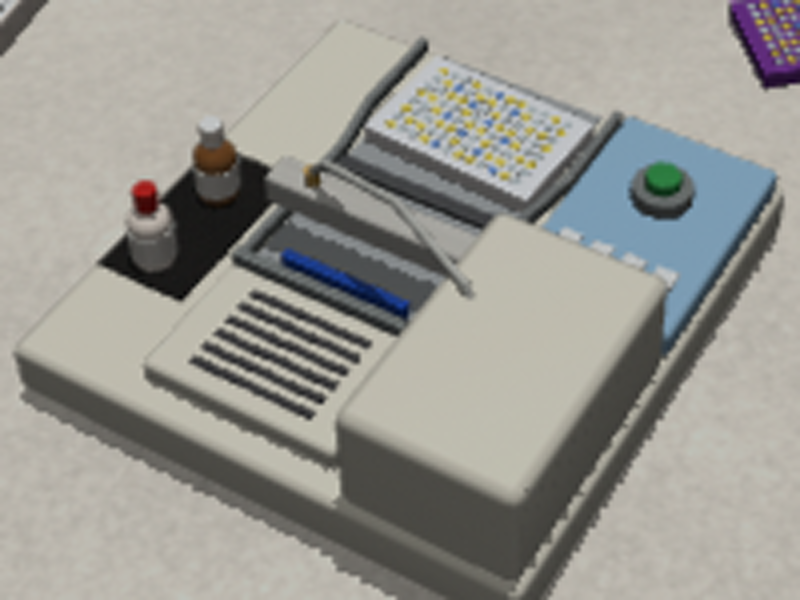

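The crop confirms the plate, with yellow and blue wells on the apron at c1 (285,455) and the green key at c1 (95,430). Next I fit the washer, plate and key poses.

```bash
cat > h.py <<'E'
import numpy as np, cv2, json
from rig import get_image,get_state
from scipy.optimize import least_squares
def proj(im,P):
    T=np.linalg.inv(im['T']); r,_=cv2.Rodrigues(T[:3,:3])
    return cv2.projectPoints(np.float64(P).reshape(-1,1,3),r,T[:3,3],im['mtx'],None)[0][:,0]
def pose(p,P,z=0):
    c,s=np.cos(p[2]),np.sin(p[2]); P=np.atleast_2d(P).astype(float)
    return np.c_[P[:,0]*c-P[:,1]*s+p[0],P[:,0]*s+P[:,1]*c+p[1],P[:,2]+z]
def towash(w,xy):
    c,s=np.cos(w[2]),np.sin(w[2]); d=np.asarray(xy)-w[:2]; return np.array([c*d[0]+s*d[1],-s*d[0]+c*d[1]])
E
python3 - <<'E'
from h import *
I={n:get_image(n) for n in('top','scene')}
t=lambda u,v:(258+u/4,82+v/4); s=lambda u,v:(200+u/4,175+v/4)
W=[('top',(-125,196,65),t(17,512)),('top',(-125,86,65),t(165,520)),('top',(52,-64,103),t(393,290)),('top',(52,84,103),t(189,278)),
('top',(-135,-73.5,55),t(385,555)),('top',(-135,73.5,55),t(180,540)),
('scene',(-125,196,65),s(775,178)),('scene',(-125,86,65),s(620,115)),('scene',(52,-64,103),s(290,158)),('scene',(76,-64,103),s(268,178)),('scene',(-135,-73.5,55),s(425,42)),('scene',(83,45,57),s(408,305)),('scene',(83,-45,57),s(287,252))]
f=lambda p:np.concatenate([proj(I[v],pose(p,np.array(P)/1e3))[0]-q for v,P,q in W])
r=least_squares(f,[.6,0,-.07],loss='soft_l1'); w=r.x; print('washer',w); print(f(w).reshape(-1,2).round(1).tolist())
a,b=.04275,.0639
L=[('top',(a,b,.0144),t(207,387)),('top',(a,-b,.0144),t(376,404)),('top',(-a,-b,0),t(358,532)),('top',(-a,b,0),t(190,510)),
('scene',(-a,-b,.0144),s(440,55)),('scene',(-a,b,.0144),s(597,118)),('scene',(a,-b,.0144),s(368,125)),('scene',(a,b,.0144),s(525,190))]
g=lambda p:np.concatenate([proj(I[v],pose(p,P,.045))[0]-q for v,P,q in L])
r=least_squares(g,[.55,0,-.07],loss='soft_l1'); p=r.x; print('plate',p,'in washer',towash(w,p[:2]),p[2]-w[2]); print(g(p).reshape(-1,2).round(1).tolist())
c={}
for n in I:
    im=I[n]['color'].astype(int); m=((im[:,:,1]>im[:,:,0]*1.6)&(im[:,:,1]>im[:,:,2]*1.4)&(im[:,:,1]>60)).astype(np.uint8)
    k,_,st,ce=cv2.connectedComponentsWithStats(m); print(n,[(st[j,4],ce[j].round(1)) for j in range(1,k) if st[j,4]>8])
    q0=pose(w,[-.05,.14,.08])[0]; uv=proj(I[n],q0)[0]; j=min((j for j in range(1,k) if st[j,4]>8),key=lambda j:np.hypot(*(ce[j]-uv))); c[n]=ce[j]
h=lambda q:np.concatenate([proj(I[n],q)[0]-c[n] for n in c])
k=least_squares(h,q0).x; k2=least_squares(lambda q:h([*q,.083]),q0[:2]).x; print('key',k,k2,towash(w,k2),h([*k2,.083]))
json.dump(dict(w=list(w),p=list(p),k=list(k2)),open('fit.json','w'))
for n in I:
    o=cv2.resize(I[n]['color'][:,:,::-1],None,fx=4,fy=4,interpolation=cv2.INTER_CUBIC)
    def ln(P,col,p0=w,z=0): cv2.polylines(o,[np.int32((proj(I[n],pose(p0,P,z))+.5)*4-.5)],True,col,1,cv2.LINE_AA)
    ln(np.array([(-125,196,65),(-125,86,65),(38,86,65),(38,196,65)])/1e3,(0,0,255))
    ln(np.array([(52,-64,103),(52,84,103),(76,84,103),(76,-64,103)])/1e3,(0,0,255))
    ln(np.array([(0,-65.5,50),(0,65.5,50),(-16,65.5,45),(-16,-65.5,45)])/1e3,(255,0,255))
    ln(np.array([(a,b,.0144),(a,-b,.0144),(-a,-b,.0144),(-a,b,.0144)]),(0,200,0),p,.045)
    u=(258,82,392,228) if n=='top' else (200,175,400,325)
    cv2.imwrite(f'pics/o_{n}.png',o[u[1]*4:u[3]*4,u[0]*4:u[2]*4])
E
```

```text
washer [ 0.59391524  0.01717355 -0.09511123]
[[-0.8, -0.4], [-0.1, 0.4], [-0.4, -1.0], [-1.1, -1.8], [-0.6, -0.5], [0.4, -0.5], [0.4, -2.8], [0.8, -1.1], [-1.8, -0.9], [-1.8, 0.1], [-0.2, -1.0], [0.6, -1.0], [-0.3, -0.9]]
plate [ 0.52115382  0.02932438 -0.15881638] in washer [-0.07358651  0.00518591] -0.06370514291850944
[[-1.0, 1.1], [-0.1, 2.8], [0.3, 0.1], [-0.7, -0.4], [-1.1, -0.4], [-0.5, 0.8], [-1.1, -0.2], [0.5, 2.0]]
top [(np.int32(49), array([281. , 188.8]))]
scene [(np.int32(45), array([365.4, 218.8]))]
key [0.54475775 0.1647466  0.08493481] [0.54418318 0.16462268] [-0.06351022  0.14205977] [ 0.11781851  0.29444195 -0.01301195  0.39059642]
```

View pics/o_top.png

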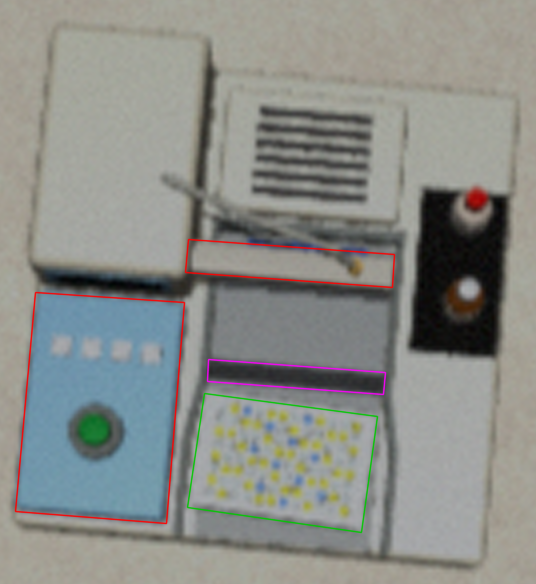

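The overlay fits within about 3 mm, though the washer yaw is nearer -0.088. The lip band lies under the magenta outline, the plate is at c1 (282,462) and the key at c1 (95,430). Now a helper for the move numbers.

```bash
cat >> h.py <<'E'
from scipy.spatial.transform import Rotation as R
w=np.array([.594,.017,-.088])
def go(x=None,y=None,z=None,yaw=0):
    """shift (cm, tool axes) to a target in washer mm (None = stay) and the roll wanted"""
    s=get_state(); q=s['ee_rot']; M=R.from_quat([*q[1:],q[0]]).as_matrix(); p=s['position']
    c=np.r_[towash(w,p[:2]),p[2]]*1e3; t=np.array([a if a is not None else b for a,b in zip((x,y,z),c)])
    d=pose(w,t/1e3)[0]-p; r=np.degrees(np.arctan2(M[1,0],M[0,0])-w[2])-yaw
    F=s['contact_force']; Fw=R.from_euler('z',-w[2]).apply(F)
    print('t',round(s['clock'],2),'washer mm',c.round(1),'F',Fw.round(2),'tilt',M[:,2].round(3),'roll',round(r,2),'shift cm now',(M.T@d*100).round(2),'after roll',(R.from_euler('z',-r,degrees=True).apply(M.T@d)*100).round(2))
E
python3 -c "
from h import *
go(-150,0,230)"
```

```text
t 0.2 washer mm [-298.3 -564.2  230.8] F [-0.06 -0.53 -0.7 ] tilt [-0.     0.001 -1.   ] roll 30.53 shift cm now [ 41.43 -41.06   0.13] after roll [ 14.83 -56.42   0.13]
```

Emit:
send_rows --steps '[1, 0, 0, 0, 7.63, 1, 0, 0, 0, 7.63, 1, 0, 0, 0, 7.63, 1, 0, 0, 0, 7.63, 1, 1.24, -4.7, 0, 0, 1, 1.24, -4.7, 0, 0, 1, 1.24, -4.7, 0, 0, 1, 1.24, -4.7, 0, 0, 1, 1.24, -4.7, 0, 0, 1, 1.24, -4.7, 0, 0, 1, 1.24, -4.7, 0, 0, 1, 1.24, -4.7, 0, 0]' --newtons 20

```text
clock: 1.4
position: [0.3794, -0.1514, 0.2314]
ee_rot: [0.0, 0.999, -0.044, 0.0]
contact_force: [1.7, -0.3, -0.1]
width: 0.0854
gripper_force: 0.0
```

Emit:
send_rows --steps '[1, 1.24, -4.7, 0, 0, 1, 1.24, -4.7, 0, 0, 1, 1.24, -4.7, 0, 0, 1, 1.24, -4.7, 0, 0, 1, 0, 0, 4, 0, 1, 0, 0, 4, 0, 1, 0, 0, 4, 0, 1, 0, 0, 0, 0, 1, 0, 0, 0, 0]'

```text
clock: 2.3
position: [0.4452, 0.0296, 0.1115]
ee_rot: [0.0, 0.999, -0.044, -0.0]
contact_force: [0.2, 0.1, -0.5]
width: 0.0854
gripper_force: 0.0
```

```bash
python3 -c "
from h import *
go(-144,0,40)"
```

```text
t 2.3 washer mm [-149.3   -0.5  111.5] F [ 0.2   0.08 -0.53] tilt [-0.001 -0.    -1.   ] roll 0.01 shift cm now [ 0.54 -0.05  7.15] after roll [ 0.54 -0.05  7.15]
```

Emit:
send_rows --steps '[1, 0.8, 0, 2.5, 0, 1, 0, 0, 2.5, 0, 1, 0, 0, 1.5, 0, 1, 0, 0, 0.6, 0, 1, 0, 0, 0, 0, 1, 0, 0, 0, 0]'

```text
clock: 2.9
position: [0.4547, 0.0287, 0.0418]
ee_rot: [0.0, 0.999, -0.044, 0.002]
contact_force: [-0.5, -0.7, 0.4]
width: 0.0852
gripper_force: 0.0
```

Emit:
send_rows --steps '[1, 0, 0, 0.2, 0, 1, 0, 0, 0.2, 0, 1, 0, 0, 0.1, 0, 1, 0, 0, 0, 0]'

```text
clock: 3.3
position: [0.453, 0.029, 0.0353]
ee_rot: [0.0, 0.999, -0.044, -0.0]
contact_force: [0.5, -0.1, -0.4]
width: 0.0856
gripper_force: 0.0
```

Run:
```python
from h import *
go(None,None,32)
for n,u in(('top',(258,82,392,228)),('scene',(200,175,400,325))):
    a=get_image(n)['color'][:,:,::-1][u[1]:u[3],u[0]:u[2]]; cv2.imwrite(f'pics/d_{n}.png',cv2.resize(a,None,fx=4,fy=4,interpolation=cv2.INTER_CUBIC))
```

```text
t 3.3 washer mm [-141.5   -0.4   35.3] F [ 0.55 -0.08 -0.35] tilt [-0. -0. -1.] roll 0.01 shift cm now [ 0.   -0.    0.33] after roll [ 0.   -0.    0.33]
```

View pics/d_scene.png

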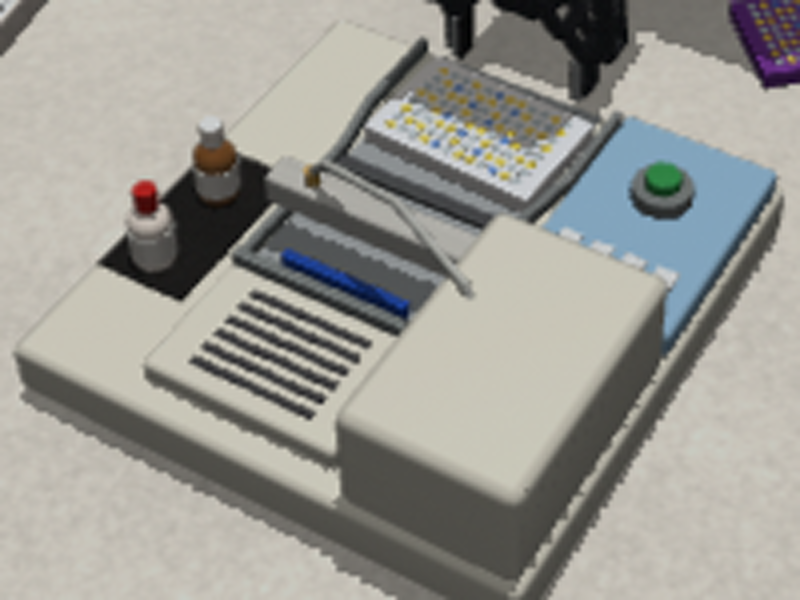

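The fingertips, at d_scene (460,50) and (582,95), stand just in front of the plate's near edge and centred on it. I feel for the apron to get the tip height.

Emit:
send_rows --steps '[1, 0, 0, 0.1, 0, 1, 0, 0, 0.1, 0, 1, 0, 0, 0, 0]'

```text
clock: 3.7
position: [0.453, 0.029, 0.0331]
ee_rot: [0.0, 0.999, -0.044, -0.0]
contact_force: [-0.3, -0.0, 0.0]
width: 0.0856
gripper_force: 0.0
```

Emit:
send_rows --steps '[1, 0, 0, 0.1, 0, 1, 0, 0, 0, 0]'

```text
clock: 3.9
position: [0.453, 0.029, 0.0322]
ee_rot: [0.0, 0.999, -0.044, -0.0]
contact_force: [-0.3, 0.5, -0.5]
width: 0.0856
gripper_force: 0.0
```

Emit:
send_rows --steps '[1, 0, 0, 0.1, 0, 1, 0, 0, 0, 0]'

```text
clock: 4.1
position: [0.4532, 0.029, 0.0317]
ee_rot: [0.0, 0.999, -0.044, 0.0]
contact_force: [-1.1, 1.0, 4.3]
width: 0.0855
gripper_force: 2.4
```

Contact at TCP z ≈ 32 mm, so the tips sit 13 mm behind the TCP. I raise the tips to about 54 mm and start pushing.

Emit:
send_rows --steps '[1, 0, 0, -1, 0, 1, 0.2, 0, 0, 0, 1, 0.3, 0, 0, 0, 1, 0.3, 0, 0, 0, 1, 0.3, 0, 0, 0, 1, 0.3, 0, 0, 0, 1, 0.3, 0, 0, 0, 1, 0.3, 0, 0, 0, 1, 0.3, 0, 0, 0, 1, 0.3, 0, 0, 0, 1, 0.3, 0, 0, 0, 1, 0.3, 0, 0, 0]'

```text
clock: 5.3
position: [0.485, 0.0261, 0.0412]
ee_rot: [0.0, 0.999, -0.044, -0.0]
contact_force: [-0.3, 0.3, -0.3]
width: 0.0856
gripper_force: 0.3
```

Run:
```python
from h import *
go(-60,0,41)
n,u='top',(258,82,392,228)
a=get_image(n)['color'][:,:,::-1][u[1]:u[3],u[0]:u[2]]; cv2.imwrite(f'pics/e_{n}.png',cv2.resize(a,None,fx=4,fy=4,interpolation=cv2.INTER_CUBIC))
```

```text
t 5.3 washer mm [-109.4   -0.5   41.2] F [-0.35  0.29 -0.31] tilt [-0.001 -0.    -1.   ] roll 0.0 shift cm now [ 4.94 -0.05  0.02] after roll [ 4.94 -0.05  0.02]
```

Emit:
send_rows --steps '[1, 0.25, 0, 0, 0, 1, 0.25, 0, 0, 0, 1, 0.25, 0, 0, 0, 1, 0.25, 0, 0, 0, 1, 0.25, 0, 0, 0, 1, 0.25, 0, 0, 0, 1, 0.25, 0, 0, 0, 1, 0.25, 0, 0, 0]'

```text
clock: 6.15
position: [0.5051, 0.0244, 0.0413]
ee_rot: [0.0, 0.999, -0.044, 0.0]
contact_force: [-0.7, -0.1, 0.3]
width: 0.085
gripper_force: 0.2
```

Run:
```python
from h import *
go(-60,0,41)
o=[]
for n,u in(('top',(300,152,367,225)),('scene',(255,175,355,250))):
    a=get_image(n)['color'][:,:,::-1][u[1]:u[3],u[0]:u[2]]; o.append(cv2.resize(a,(400,int(400*a.shape[0]/a.shape[1])),interpolation=cv2.INTER_CUBIC)[:300])
cv2.imwrite('pics/f.png',np.hstack(o))
```

```text
t 6.15 washer mm [-89.2  -0.4  41.3] F [-0.73 -0.11  0.25] tilt [ 0. -0. -1.] roll 0.01 shift cm now [ 2.92 -0.04  0.03] after roll [ 2.92 -0.04  0.03]
```

View pics/f.png

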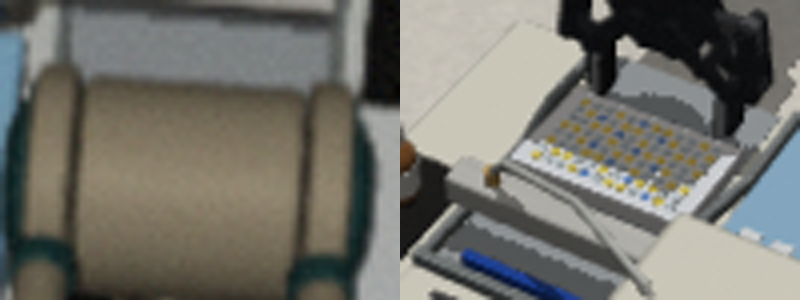

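The plate has squared up and its front is over the lip, with the fingers at f.png (600,85) and (730,125). I continue in checked portions.

Emit:
send_rows --steps '[1, 0.25, 0, 0, 0, 1, 0.25, 0, 0, 0, 1, 0.25, 0, 0, 0, 1, 0.25, 0, 0, 0, 1, 0.25, 0, 0, 0, 1, 0.25, 0, 0, 0, 1, 0.25, 0, 0, 0, 1, 0.25, 0, 0, 0, 1, 0.25, 0, 0, 0, 1, 0.25, 0, 0, 0]'

```text
clock: 7.25
position: [0.53, 0.0222, 0.0413]
ee_rot: [0.0, 0.999, -0.044, -0.0]
contact_force: [-0.5, -0.4, -0.3]
width: 0.0851
gripper_force: 0.3
```

Emit:
send_rows --steps '[1, 0.25, 0, 0, 0, 1, 0.25, 0, 0, 0, 1, 0.25, 0, 0, 0, 1, 0.25, 0, 0, 0, 1, 0.25, 0, 0, 0, 1, 0.25, 0, 0, 0, 1, 0.25, 0, 0, 0, 1, 0.25, 0, 0, 0]'

```text
clock: 8.05
position: [0.5501, 0.0204, 0.0413]
ee_rot: [0.0, 0.999, -0.044, 0.0]
contact_force: [-0.8, 0.5, 0.7]
width: 0.0853
gripper_force: 0.1
```

Run:
```python
from h import *
go(-11,0,41)
```

```text
t 8.05 washer mm [-44.   -0.4  41.3] F [-0.84  0.44  0.73] tilt [ 0. -0. -1.] roll 0.01 shift cm now [ 3.3  -0.04  0.03] after roll [ 3.3  -0.04  0.03]
```

Emit:
send_rows --steps '[1, 0.25, 0, 0, 0, 1, 0.25, 0, 0, 0, 1, 0.25, 0, 0, 0, 1, 0.25, 0, 0, 0, 1, 0.25, 0, 0, 0, 1, 0.25, 0, 0, 0, 1, 0.25, 0, 0, 0, 1, 0.25, 0, 0, 0, 1, 0.2, 0, 0, 0]'

```text
clock: 8.95
position: [0.5719, 0.0185, 0.0413]
ee_rot: [0.0, 0.999, -0.044, 0.0]
contact_force: [-0.6, -0.5, -0.0]
width: 0.0855
gripper_force: 0.1
```

Emit:
send_rows --steps '[1, 0.1, 0, 0, 0, 1, 0.1, 0, 0, 0, 1, 0.1, 0, 0, 0, 1, 0, 0, 0, 0]'

```text
clock: 9.35
position: [0.5748, 0.0182, 0.0413]
ee_rot: [0.0, 0.999, -0.044, 0.0]
contact_force: [0.8, -0.6, -0.8]
width: 0.0856
gripper_force: 0.0
```

Run:
```python
from h import *
go(-11,0,41)
```

```text
t 9.35 washer mm [-19.2  -0.4  41.3] F [ 0.85 -0.54 -0.82] tilt [ 0. -0. -1.] roll 0.01 shift cm now [ 0.82 -0.04  0.03] after roll [ 0.82 -0.04  0.03]
```

Emit:
send_rows --steps '[1, 0.1, 0, 0, 0, 1, 0.1, 0, 0, 0, 1, 0.1, 0, 0, 0, 1, 0, 0, 0, 0]'

```text
clock: 9.75
position: [0.5779, 0.018, 0.0413]
ee_rot: [0.0, 0.999, -0.044, 0.0]
contact_force: [-0.5, 0.0, 1.1]
width: 0.0852
gripper_force: 0.0
```

Emit:
send_rows --steps '[1, 0.1, 0, 0, 0, 1, 0.05, 0, 0, 0, 1, 0, 0, 0, 0]'

```text
clock: 10.05
position: [0.5791, 0.0179, 0.0412]
ee_rot: [0.0, 0.999, -0.044, -0.0]
contact_force: [-1.2, 0.8, 0.3]
width: 0.0854
gripper_force: 0.1
```

Emit:
send_rows --steps '[1, 0.1, 0, 0, 0, 1, 0, 0, 0, 0]'

```text
clock: 10.25
position: [0.5793, 0.0179, 0.0411]
ee_rot: [-0.0, 0.999, -0.044, -0.001]
contact_force: [-2.4, -0.1, 1.2]
width: 0.085
gripper_force: 1.2
```

Emit:
send_rows --steps '[1, 0.05, 0, 0, 0, 1, 0, 0, 0, 0]'

```text
clock: 10.45
position: [0.5795, 0.0179, 0.0411]
ee_rot: [-0.0, 0.999, -0.044, -0.001]
contact_force: [-4.3, 0.9, 1.1]
width: 0.0851
gripper_force: 2.0
```

Run:
```python
from h import *
go(-11,0,41)
o=[]
for n,u in(('top',(300,130,367,180)),('scene',(255,185,355,260))):
    a=get_image(n)['color'][:,:,::-1][u[1]:u[3],u[0]:u[2]]; o.append(cv2.resize(a,(400,300),interpolation=cv2.INTER_CUBIC))
cv2.imwrite('pics/g.png',np.hstack(o))
```

```text
t 10.45 washer mm [-14.5  -0.4  41.1] F [-4.35  0.56  1.13] tilt [-0.002  0.    -1.   ] roll -0.0 shift cm now [ 0.35 -0.04  0.01] after roll [ 0.35 -0.04  0.01]
```

View pics/g.png

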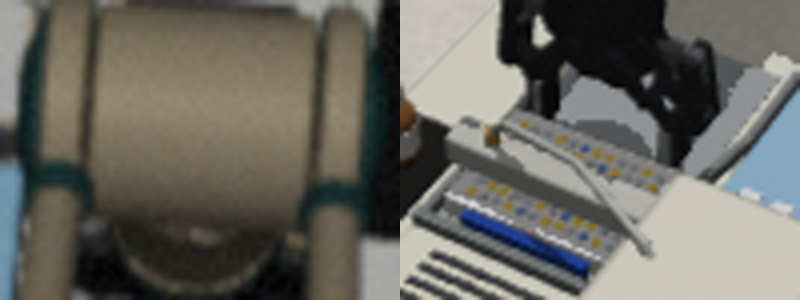

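The plate's front edge meets the blue stop at g.png (520,240). I load it slowly toward about 9 N.

Emit:
send_rows --steps '[1, 0.1, 0, 0, 0, 1, 0, 0, 0, 0]'

```text
clock: 10.75
position: [0.5808, 0.0178, 0.041]
ee_rot: [-0.0, 0.999, -0.044, -0.001]
contact_force: [-5.8, 1.9, 2.2]
width: 0.0856
gripper_force: 2.6
```

Emit:
send_rows --steps '[1, 0.1, 0, 0, 0, 1, 0, 0, 0, 0]'

```text
clock: 10.95
position: [0.5815, 0.0177, 0.041]
ee_rot: [-0.0, 0.999, -0.044, -0.001]
contact_force: [-5.6, 0.9, 1.4]
width: 0.0852
gripper_force: 2.9
```

Emit:
send_rows --steps '[1, 0.1, 0, 0, 0, 1, 0, 0, 0, 0]'

```text
clock: 11.15
position: [0.582, 0.0177, 0.041]
ee_rot: [-0.0, 0.999, -0.044, -0.002]
contact_force: [-6.7, 0.8, 2.4]
width: 0.0855
gripper_force: 3.3
```

Emit:
send_rows --steps '[1, 0.1, 0, 0, 0, 1, 0, 0, 0, 0]'

```text
clock: 11.35
position: [0.5826, 0.0177, 0.0408]
ee_rot: [-0.0, 0.999, -0.044, -0.002]
contact_force: [-7.0, 0.6, 1.9]
width: 0.085
gripper_force: 3.5
```

Emit:
send_rows --steps '[1, 0.07, 0, 0, 0, 1, 0, 0, 0, 0, 1, 0, 0, 0, 0]'

```text
clock: 11.65
position: [0.5829, 0.0177, 0.0406]
ee_rot: [-0.0, 0.999, -0.044, -0.003]
contact_force: [-6.4, 2.0, 1.3]
width: 0.0858
gripper_force: 3.6
```

Emit:
send_rows --steps '[1, 0.07, 0, 0, 0, 1, 0, 0, 0, 0, 1, 0, 0, 0, 0]'

```text
clock: 11.95
position: [0.5829, 0.0177, 0.0404]
ee_rot: [-0.0, 0.999, -0.044, -0.003]
contact_force: [-7.8, 1.5, 2.1]
width: 0.0855
gripper_force: 4.0
```

Emit:
send_rows --steps '[1, 0.07, 0, 0, 0, 1, 0, 0, 0, 0, 1, 0, 0, 0, 0]'

```text
clock: 12.25
position: [0.5829, 0.0177, 0.0402]
ee_rot: [-0.0, 0.999, -0.044, -0.004]
contact_force: [-9.0, 1.0, 2.0]
width: 0.0855
gripper_force: 4.5
```

Run:
```python
from h import *
go(-11,0,38)
```

```text
t 12.25 washer mm [-11.1  -0.3  40.2] F [-9.09  0.2   1.98] tilt [-0.008  0.001 -1.   ] roll -0.04 shift cm now [ 0.01 -0.03  0.22] after roll [ 0.01 -0.03  0.22]
```

Stop solid at 9 N, near edge past the lip. I ease the fingers down with the push held.

Emit:
send_rows --steps '[1, 0, 0, 0.05, 0, 1, 0, 0, 0.05, 0, 1, 0, 0, 0.05, 0, 1, 0, 0, 0, 0]'

```text
clock: 12.65
position: [0.5829, 0.0178, 0.0385]
ee_rot: [-0.0, 0.999, -0.044, -0.004]
contact_force: [-9.2, 0.8, 0.6]
width: 0.0854
gripper_force: 4.4
```

Run:
```python
from h import *
go(-11,0,38)
o=[]
u=(255,175,355,250)
a=get_image('scene')['color'][:,:,::-1][u[1]:u[3],u[0]:u[2]]
cv2.imwrite('pics/i.png',cv2.resize(a,(800,600),interpolation=cv2.INTER_CUBIC))
```

```text
t 12.65 washer mm [-11.2  -0.2  38.5] F [-9.22  0.01  0.63] tilt [-0.008  0.001 -1.   ] roll -0.05 shift cm now [ 0.02 -0.02  0.05] after roll [ 0.02 -0.02  0.05]
```

View pics/i.png

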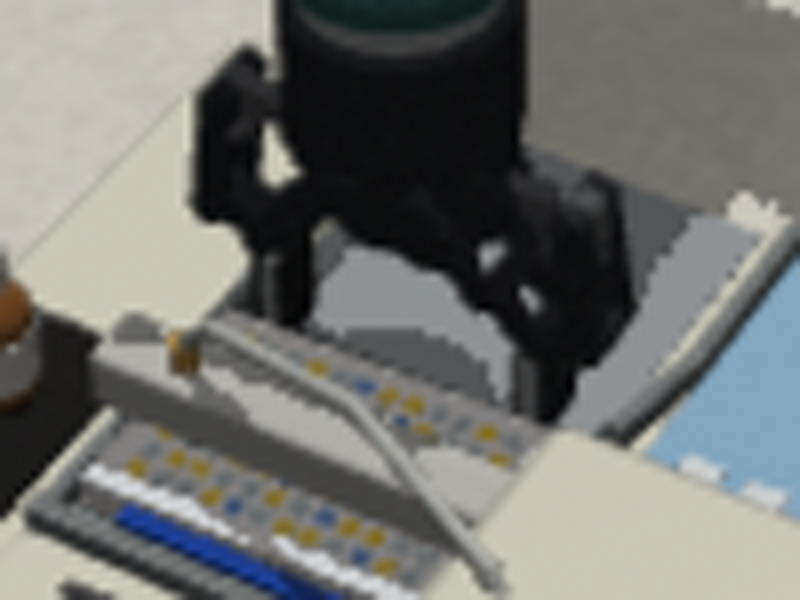

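Fz stayed near zero, so the edge follows the fingers down. The fingertips are beside the plate's near edge at i.png (285,310) and (540,410). I lower a little further, then back off slowly.

Emit:
send_rows --steps '[1, 0, 0, 0.05, 0, 1, 0, 0, 0.05, 0, 1, 0, 0, 0, 0]'

```text
clock: 13.0
position: [0.5828, 0.0179, 0.0374]
ee_rot: [-0.001, 0.999, -0.045, -0.004]
contact_force: [-7.7, 0.8, -0.3]
width: 0.0856
gripper_force: 4.3
```

Emit:
send_rows --steps '[1, -0.05, 0, 0, 0, 1, -0.05, 0, 0, 0, 1, -0.05, 0, 0, 0, 1, -0.05, 0, 0, 0, 1, -0.05, 0, 0, 0, 1, 0, 0, 0, 0]'

```text
clock: 13.6
position: [0.5826, 0.018, 0.0379]
ee_rot: [-0.001, 0.999, -0.044, -0.002]
contact_force: [-6.2, 1.7, -0.9]
width: 0.0854
gripper_force: 2.6
```

Emit:
send_rows --steps '[1, -0.05, 0, 0, 0, 1, -0.05, 0, 0, 0, 1, -0.1, 0, 0, 0, 1, -0.2, 0, 0, 0, 1, -0.3, 0, 0, 0, 1, -0.3, 0, 0, 0, 1, 0, 0, 0, 0]'

```text
clock: 14.3
position: [0.5748, 0.018, 0.0393]
ee_rot: [0.0, 0.999, -0.044, 0.001]
contact_force: [0.8, 0.2, 0.1]
width: 0.0857
gripper_force: 0.0
```

Run:
```python
from h import *
go(-5,0,75)
```

```text
t 14.3 washer mm [-19.2  -0.7  39.3] F [0.79 0.25 0.11] tilt [ 0.002 -0.001 -1.   ] roll 0.02 shift cm now [ 1.43 -0.07 -3.57] after roll [ 1.43 -0.07 -3.57]
```

Now I press gently from above along the near edge, which both checks and seats it.

Emit:
send_rows --steps '[1, -0.3, 0, 0, 0, 1, 0, 0, -2, 0, 1, 0, 0, -0.8, 0, 1, 1.0, 0, 0, 0, 1, 0.9, 0, 0, 0, 1, 0, 0, 0.8, 0, 1, 0, 0, 0.5, 0, 1, 0, 0, 0, 0]'

```text
clock: 15.1
position: [0.5886, 0.017, 0.0518]
ee_rot: [-0.0, 0.999, -0.044, -0.002]
contact_force: [0.1, 0.4, -0.2]
width: 0.0851
gripper_force: 0.0
```

Run:
```python
from h import *
go(-3,0,46.4)
```

```text
t 15.1 washer mm [-5.4 -0.4 51.8] F [ 0.06  0.42 -0.18] tilt [-0.004  0.    -1.   ] roll 0.01 shift cm now [ 0.24 -0.04  0.53] after roll [ 0.24 -0.04  0.53]
```

Emit:
send_rows --steps '[1, 0.1, 0, 0.1, 0, 1, 0, 0, 0.1, 0, 1, 0, 0, 0, 0]'

```text
clock: 15.4
position: [0.5911, 0.0168, 0.0517]
ee_rot: [0.0, 0.999, -0.044, -0.0]
contact_force: [-0.4, 0.1, 0.1]
width: 0.0853
gripper_force: 0.0
```

Emit:
send_rows --steps '[1, 0, 0, 0.1, 0, 1, 0, 0, 0.05, 0, 1, 0, 0, 0, 0]'

```text
clock: 15.7
position: [0.5911, 0.0168, 0.0503]
ee_rot: [0.0, 0.999, -0.044, 0.0]
contact_force: [-0.0, 0.2, 0.5]
width: 0.0856
gripper_force: 0.0
```

Emit:
send_rows --steps '[1, 0, 0, 0.05, 0, 1, 0, 0, 0.05, 0, 1, 0, 0, 0, 0]'

```text
clock: 16.0
position: [0.5911, 0.0168, 0.0492]
ee_rot: [0.0, 0.999, -0.044, -0.0]
contact_force: [-0.0, 0.1, 0.9]
width: 0.0854
gripper_force: 0.0
```

Emit:
send_rows --steps '[1, 0, 0, 0.1, 0, 1, 0, 0, 0.05, 0, 1, 0, 0, 0, 0]'

```text
clock: 16.3
position: [0.5912, 0.0168, 0.0477]
ee_rot: [0.0, 0.999, -0.044, -0.0]
contact_force: [-0.8, -0.1, -0.0]
width: 0.0855
gripper_force: 0.0
```

Emit:
send_rows --steps '[1, 0, 0, 0.05, 0, 1, 0, 0, 0.05, 0, 1, 0, 0, 0, 0]'

```text
clock: 16.6
position: [0.5911, 0.0168, 0.0467]
ee_rot: [0.0, 0.999, -0.044, -0.0]
contact_force: [-0.5, 0.4, 0.7]
width: 0.0854
gripper_force: 0.0
```

Emit:
send_rows --steps '[1, 0, 0, 0.05, 0, 1, 0, 0, 0, 0]'

```text
clock: 16.8
position: [0.5912, 0.0168, 0.0463]
ee_rot: [0.0, 0.999, -0.044, 0.0]
contact_force: [-0.7, -0.0, 0.4]
width: 0.0856
gripper_force: 0.3
```

Emit:
send_rows --steps '[1, 0, 0, 0.05, 0, 1, 0, 0, 0, 0]'

```text
clock: 17.0
position: [0.5912, 0.0168, 0.0462]
ee_rot: [0.0, 0.999, -0.044, 0.0]
contact_force: [-1.6, -0.4, 5.1]
width: 0.0853
gripper_force: 2.2
```

Emit:
send_rows --steps '[1, 0, 0, 0.03, 0, 1, 0, 0, 0, 0]'

```text
clock: 17.2
position: [0.5912, 0.0168, 0.0462]
ee_rot: [0.0, 0.999, -0.044, 0.0]
contact_force: [-1.7, 0.3, 6.1]
width: 0.0852
gripper_force: 3.2
```

The near edge is solid at exactly floor height (46.2 ↔ 59.4 mm plate top), so the plate lies flat. I lift off, shut the gripper and go over the key.

Emit:
send_rows --steps '[1, 0, 0, -1, 0, 1, 0, 0, -3, 0, 1, -1, 0, -4, 0, -1, -3, 0, -2, 0, -1, -2, -4, 0, 0, -1, 0, -4, 0, 0, -1, 0, -4, 0, 0, -1, 0, -2.2, 0, 0, -1, 0, 0, 0, 0, -1, 0, 0, 0, 0, -1, 0, 0, 0, 0]'

```text
clock: 18.3
position: [0.5438, 0.1625, 0.1454]
ee_rot: [0.0, 0.999, -0.044, -0.0]
contact_force: [-0.3, -0.3, 0.5]
width: 0.0001
gripper_force: 0.0
```

Run:
```python
from h import *
print(get_state()['width'])
go(*(towash(w,[.5442,.1646])*1e3),88)
o=[]
for n,u in(('top',(300,115,367,225)),('scene',(255,185,355,260))):
    a=get_image(n)['color'][:,:,::-1][u[1]:u[3],u[0]:u[2]]; o.append(cv2.resize(a,(400,int(400*a.shape[0]/a.shape[1])) if n=='scene' else (244,400),interpolation=cv2.INTER_CUBIC))
c=np.zeros((400,644,3),np.uint8); c[:300,:400]=o[1]; c[:,400:]=o[0]; cv2.imwrite('pics/j.png',c)
```

```text
0.00013391191573394553
t 18.3 washer mm [-62.8 140.6 145.4] F [-0.23 -0.32  0.54] tilt [-0.    -0.001 -1.   ] roll -0.03 shift cm now [ 0.03 -0.21  5.74] after roll [ 0.03 -0.21  5.74]
```

View pics/j.png

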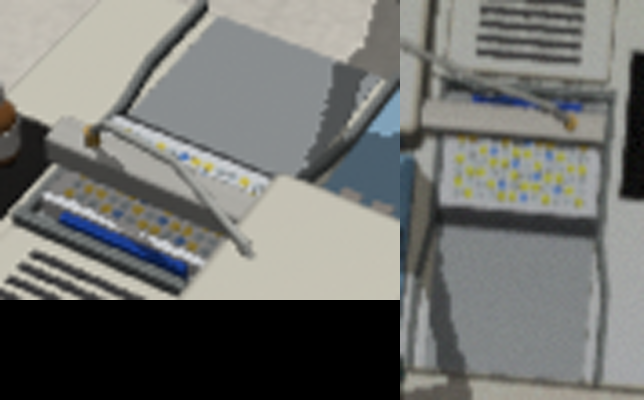

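The plate lies behind the lip, straight and against the stop, its near edge at j.png (520,212). Now the key.

Emit:
send_rows --steps '[-1, 0, -0.2, 3, 0, -1, 0, 0, 2, 0, -1, 0, 0, 0.7, 0, -1, 0, 0, 0, 0]'

```text
clock: 18.8
position: [0.5435, 0.1646, 0.0876]
ee_rot: [0.0, 0.999, -0.044, -0.001]
contact_force: [0.0, 1.3, -0.2]
width: -0.0001
gripper_force: 0.0
```

Emit:
send_rows --steps '[-1, 0, 0, 0.3, 0, -1, 0, 0, 0.2, 0, -1, 0, 0, 0.1, 0, -1, 0, 0, 0, 0]'

```text
clock: 19.2
position: [0.5451, 0.1654, 0.0834]
ee_rot: [0.0, 0.999, -0.044, 0.001]
contact_force: [1.9, -0.4, 3.6]
width: -0.0
gripper_force: 1.4
```

Emit:
send_rows --steps '[-1, 0, 0, 0.1, 0, -1, 0, 0, 0.1, 0, -1, 0, 0, 0, 0]'

```text
clock: 19.5
position: [0.5451, 0.1654, 0.0811]
ee_rot: [0.0, 0.999, -0.044, 0.001]
contact_force: [1.6, -1.7, 5.4]
width: 0.0004
gripper_force: 2.2
```

Emit:
send_rows --steps '[-1, 0, 0, 0.1, 0, -1, 0, 0, 0, 0]'

```text
clock: 19.7
position: [0.5451, 0.1654, 0.0809]
ee_rot: [0.0, 0.999, -0.044, 0.001]
contact_force: [0.3, -2.2, 11.4]
width: 0.0
gripper_force: 5.1
```

Emit:
send_rows --steps '[-1, 0, 0, -0.5, 0, -1, 0, 0, -2, 0, -1, 0, 0, -4, 0, -1, 0, 0, -4, 0, -1, 0, 0, 0, 0, -1, 0, 0, 0, 0, -1, 0, 0, 0, 0]'

```text
clock: 20.4
position: [0.5423, 0.1655, 0.1827]
ee_rot: [0.0, 0.999, -0.044, -0.002]
contact_force: [-0.5, 0.8, 0.0]
width: 0.0001
gripper_force: 0.0
```

Run:
```python
from h import *
from rig import sign_off
go(); print(sign_off())
```

```text
t 20.4 washer mm [-64.5 143.4 182.7] F [-0.54  0.73  0.04] tilt [-0.004 -0.    -1.   ] roll 0.01 shift cm now [-0. -0. -0.] after roll [-0. -0. -0.]
the job is handed in; nothing more can be done
None
```

I handed the job in at 20.4 s: the plate is flat in the nest behind the lip, the start key was pressed until it stopped moving, and the arm is clear. I did not check that the key sprang back, and `sign_off` returned no verdict.

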